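Stand the flip-cap bottle in the half-full canister

TASK

The screen cleaning is finished: take the flip-cap bottle that stands on the dark work mat and put it away upright in the tall round metal canister. You cannot know how full the canister is, so lower the bottle gently until you feel it stand on what is inside, and only then let go; do not drop it or ram it down. Leave the phone on the mat and the pump bottle standing where they are.

Things in the scene. Friction and masses are not known exactly. Their poses are not given: they have to be found in the camera images.
- bottle: white plastic flip-cap bottle, loose, standing upright on the dark woven mat beside the phone; 160 mm tall, about 180 g. Round body 46 mm in diameter up to 112 mm, a sloping shoulder up to 121 mm, then a plain straight round cap 32 mm in diameter from 121 mm to the flat top at 160 mm. Grip it by the cap, from above, at any yaw. Origin: centre of the underside (2 mm above the table at the start); z points up to the cap.
- canister: tall round open-topped brushed-metal canister, opaque, fixed to the table; outside 96 mm in diameter (99 mm at the rim), inside 87 mm, rim 115 mm above the table. It is partly filled with a stack of flat hard discs that fill its whole width; the top of the stack is level and firm and lies anywhere from 11 to 51 mm above the table, different every time and not reported, so it must be felt. Origin: centre of the underside, on the table; z points up through the mouth.
- phone: black phone lying flat on the mat, screen up, 148 x 71 x 8 mm, loose; not to be disturbed. Origin: centre of the underside; x along its length, z up.
- pump_bottle: white pump-head bottle, loose, standing beyond the canister as seen from the robot; body 48 mm in diameter, 148 mm tall in all, its pump head narrow with a spout pointing along its -x. Not the one to take; not to be disturbed. Origin: centre of the underside, on the table; z up.
There are look-alikes about, which are no part of the job. Leave any red or yellow look-alike of the bottle alone.

How it is judged (in metres and radians):
On the way:
1. the bottle, still held, is lowered upright into the canister until it stands on what is inside (z of bottle in the frame of canister below 0.07 m and horizontal distance between bottle and canister below 0.03 m and angle between bottle's own z axis and vertical below 0.26 rad and contact force between bottle and canister above 0.5 N and contact force between the fingers and bottle above 0.5 N), for 0.1 s.
At the end, for the whole second after the job is handed in: The bottle stands released and at rest on the contents of the canister: axis within 30 mm of the canister's, underside under 70 mm above the table, upright within 11 degrees; phone within 25 mm and pump bottle within 40 mm of their starts, the pump bottle upright within 11 degrees (z of bottle in the frame of canister below 0.07 m and horizontal distance between bottle and canister below 0.03 m and angle between each of bottle, pump_bottle's own z axis and vertical below 0.2 rad and linear speed of bottle below 0.02 m/s and contact force between bottle and canister above 0.5 N and distance of phone from where it was at the start of the episode below 0.025 m and distance of pump_bottle from where it was at the start of the episode below 0.04 m); the robot touches nothing.
It fails at once if the bottle is dropped (it falls free of the fingers faster than 0.4 m/s, as after a fall of 8 mm) (contact force between the fingers and bottle below 0.05 N and linear speed of bottle above 0.4 m/s).
It fails at once if the bottle is rammed against the canister or what is inside with more than 45 N (contact force between bottle and canister above 45 N).
It fails at once if the phone is shifted by more than 25 mm (distance of phone from where it was at the start of the episode above 0.025 m).
It fails at once if the pump bottle is knocked over or shifted by more than 40 mm (distance of pump_bottle from where it was at the start of the episode above 0.04 m or angle between pump_bottle's own z axis and vertical above 0.4 rad).
It also fails if it takes over 43 s, if anything falls off the work surface, if the arm or the gripper's body presses on something with over 40 N, if the wrist force passes 120 N, or if a joint passes its speed limit or range.

ROBOT

A 7-joint arm with a two-finger parallel gripper is mounted at the origin on the work surface. World frame = base frame: x ahead of the robot, y to its left, z up, the work surface at z = 0. Lengths are in m, angles in degrees, forces in N, time in s.
With the tool pointing down it reaches from about 0.425 to 0.875 m from the base axis. Payload 8.4 kg.
Tool frame: the origin (TCP) lies midway between the tips of the shut fingers; the grasp point (between the pads) lies 19 mm behind it (bot.grip_depth is the z of the grasp point in the tool frame, in m); z points along the fingers, y is the direction in which the jaws open and shut (so a half turn about z gives the same grasp; the last joint's range is limited). The gripper opens to 87 mm and grips with 3 to 60 N. Pads are 19 mm wide; open, the fingers measure 117 mm over their backs; the gripper's body (75 mm by 190 mm) begins 51 mm behind the grasp point.
Start: joints at [68.4, 19.091, 2.286, 83.961, -0.768, 76.965, -3.352], TCP at [0.178, -0.625, 0.223] pointing down, gripper open.
Joint ranges: [-147.57, 147.57], [-21.85, 119.76], [-74.77, 79.35], [14.55, 137.4], [-85.83, 265.84], [4.83, 119.75], [-152.11, 152.11]. Speed limits (degrees/s): [127.2, 127.2, 159.86, 159.86, 180, 180, 180].

INTERFACE

Orientations are given as [roll, pitch, yaw] about the fixed x, y, z axes, in that order (R = Rz(yaw) Ry(pitch) Rx(roll)).
In Python, from cell import readout, grab_frame, bot gives the robot as it stands.
- The arm moves only by the shell command python3 -m pendant 'ROWS'. ROWS is text: rows parted by semicolons, each of 7 numbers parted by spaces: the shift along the tool's x, y, z in units of 0.04 m (1.0 is 0.04 m), then the turn, a rotation vector about the tool's x, y, z in units of 6 degrees (1.0 is 6 degrees), then the gripper command: -1 is shut, 1 is fully open, values between are in proportion. In form: tx ty tz wx wy wz gripper; .... A call has 1 to 10 rows; each row shifts and turns the pose as measured when the row begins, along the tool's axes as they then stand; what a row does not reach is not made up. A row lasts 1/12 s, in which the tool goes at most 41.7 mm and 7.16 degrees, less where a joint would pass 70% of its speed; a pose out of reach is approached as far as the arm can. A call with a number of a shift or a turn outside -1 to 1 is refused whole. A call with a gripper value outside its range is refused whole. The fingers move at their own pace and stop on an object; the grip force is fixed at half the most. Time passes only in rows, so rows that do not move let the fingers close. It gives the time, the measured TCP pose, the force and the opening at its end, in the units of the state.
- readout.sense(): the state, without advancing time (a new reading comes with each control period).
- grab_frame(name): name is "side" or "top"; returns a dict with "img" (400x640x3 uint8, red, green, blue), "intrinsics" (3x3 intrinsics, pixels), "R" (3x3) and "t" (3): a world point X has camera coordinates R X + t. Camera axes: x right, y down, z forward; pixel columns grow to the right and rows downward; lengths in m; the calibration is good to about 2 mm. A picture is of the moment at which its call begins. There is no depth.
- bot.job_done(): hands the job in, once; it reports no verdict.
The state is a dict: "time_s": time; "joint_positions": joint angles; "qvel": joint speeds; "joint_torque": joint torques, N m; "eef_pos": TCP position; "tcp_rot": TCP orientation; "force": force on the tool from outside, world axes, zero at the start; "wrist_torque": the same for the moment, N m; "gripper_width": finger opening in m.
Only numpy, scipy, OpenCV 4.12 (cv2) and the standard library are available. Lean on these libraries where they do the work, as an engineer would, in place of code of your own. Each camera call takes 0.05 s, during which the arm holds its last target.

## Working session

There is one attempt and no reset: what is moved stays moved. The work goes in short steps, Python scripts to look and compute and a shell command to move; the robot and the scene stay as the last step left them, time stands still between calls to the robot, and variables do not carry over. Pictures are saved under pics/ and viewed, and the job is handed in when it is done.

```bash
mkdir -p pics; ls; python3 - <<'E'
from cell import readout, grab_frame, bot
import cv2,numpy as np
print(readout.sense()); print(bot.grip_depth)
for n in("side","top"):
    f=grab_frame(n); cv2.imwrite(f"pics/{n}0.png",f["img"][:,:,::-1]); np.savez(f"pics/{n}0.npz",**f)
    R=np.array(f["R"]);print(n,f["intrinsics"],R,f["t"],"cam pos",-R.T@np.array(f["t"]))
E
```

```text
pics
{'time_s': 0.0, 'joint_positions': array([68.40098861, 19.1306673 ,  2.28449707, 84.01056278, -0.76795537,
       76.96431459, -3.35134466]), 'qvel': array([ 0.03255784,  0.06023993, -0.06950687, -0.05843187,  0.09662234,
        0.02511887, -0.0497009 ]), 'joint_torque': array([ 1.02553076e-03, -6.56368446e+01,  1.33582346e+00, -4.03793836e+01,
       -5.97853982e-02,  4.49485041e-02,  1.71523943e-04]), 'eef_pos': array([ 0.17808895, -0.62465113,  0.22167579]), 'tcp_rot': array([-1.79909887e+02,  5.89469173e-03,  1.59148082e+01]), 'force': array([ 0.03997012,  0.09460294, -0.07469653]), 'wrist_torque': array([ 0.0137668 , -0.0052854 ,  0.01460546]), 'gripper_width': 0.08713135311475081}
-0.0187
side [[511.83294111   0.         315.56909352]
 [  0.         511.83294111 198.98008205]
 [  0.           0.           1.        ]] [[-0.8540902  -0.52007041 -0.00752962]
 [-0.31679214  0.53162725 -0.78550316]
 [ 0.41251991 -0.66850522 -0.61881184]] [0.45533939 0.19375991 0.84137225] cam pos [0.10319972 0.69626224 0.67627866]
top [[469.76889295   0.         318.7155703 ]
 [  0.         469.76889295 196.33226732]
 [  0.           0.           1.        ]] [[ 0.01764375 -0.9998332   0.00471923]
 [-0.9991812  -0.01780373 -0.03633125]
 [ 0.03640921 -0.00407434 -0.99932866]] [-0.02415819  0.50205143  0.88616663] cam pos [ 0.46980196 -0.01160522  0.90392588]
```

View pics/side0.png

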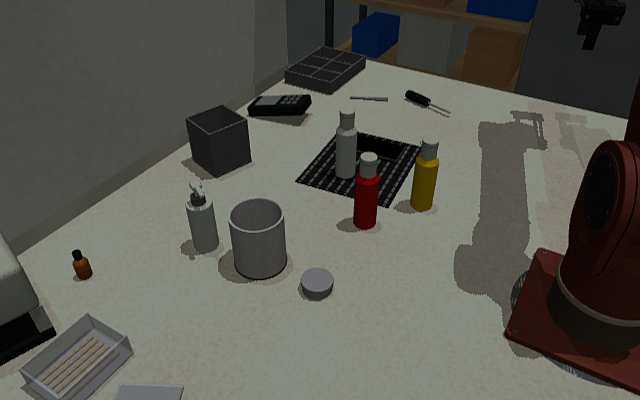

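View pics/top0.png

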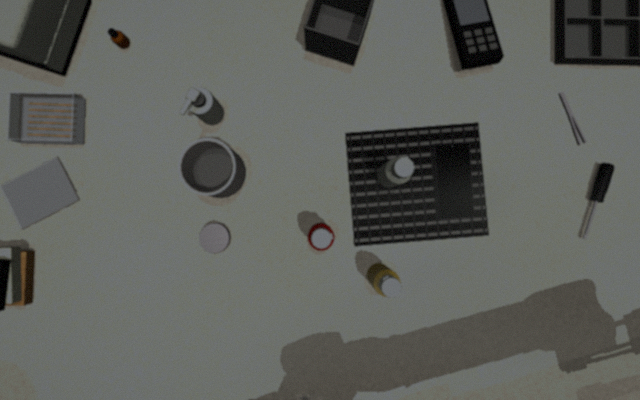

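Possible targets in the top view are the white bottle on the mat at (402,167), the red bottle at (320,236), the yellow bottle at (385,280) and the pump bottle at (199,102). I choose the white one on the mat. Next I'll take a close crop and measure.

```bash
cat > h.py <<'E'
import numpy as np
def ray(f,u,v,z):
    K,R,t=f["intrinsics"],f["R"],f["t"]; c=-R.T@t
    d=R.T@np.linalg.inv(K)@np.array([u,v,1.]); return (c+d*(z-c[2])/d[2])
def proj(f,X):
    p=f["K"] if 0 else f["intrinsics"]@(f["R"]@np.array(X)+f["t"]); return p[:2]/p[2]
E
python3 - <<'E'
import cv2,numpy as np
from h import *
T=dict(np.load("pics/top0.npz"));S=dict(np.load("pics/side0.npz"))
a=T["img"][130:210,350:440,::-1];b=T["img"][120:210,165:255,::-1];c=S["img"][100:190,300:390,::-1]
cv2.imwrite("pics/crop.png",np.hstack([cv2.resize(x,(264,264),interpolation=0) for x in(a,b,c)]))
g=cv2.cvtColor(T["img"],cv2.COLOR_RGB2GRAY)
print(g[167,375:425],g[150:186,402])
print(g[167,175:250]);print(g[130:205,209])
gs=cv2.cvtColor(S["img"],cv2.COLOR_RGB2GRAY); print(gs[113,330:365]); print(gs[105:130,347])
E
```

```text
[ 20  17  15  18  17  27  30  37  32  29  46  58  58  63  61  57  42  36
  47  78 104 112 113 115 113 114 112 111 113 113 114 113 112 114 110 115
 114 113 106  88  68  63  66  64  55  44  44  50  58  61] [  3  16  20  17  36  57  73  93 110 113 115 116 110 113 114 112 111 111
 112 111 111 112 111 112 114 110  96  67  71  85  91  91  81  62  30  23]
[112 111 115 116 115 100  68  46  37  45  38  39  42  41  38  35  36  39
  44  54  61  57  65  59  64  65  66  62  62  66  62  67  67  64  64  64
  65  61  63  65  63  64  65  64  61  64  65  72  65  68  64  67  63  71
  68  66  60  76  98 107  89  61  41  36  38  38  39  36  37  41  76  96
 107 106 110]
[106 106 107 108 114 110 102  96 108 113 102  73  45  42  41  44  42  36
  44  54  53  54  55  53  56  64  61  64  61  65  61  66  65  65  65  62
  64  64  62  63  67  65  64  64  63  66  66  68  66  63  61  68  63  66
  70  61  58  45  41  39  36  50  78 101 103  93  92 102 110 105 104 103
 103 104 107]
[136 138 137 137 137 137 136 135 143 113  36  54  89 103 115 118 127 130
 129 129 122 112  83  70  54 143 137 135 135 136 135 136 135 134 136]
[134 133 132 134 134 133 134 136 130  89  53  59  51  51  61  61  59  60
  60  61  61  60  61  58  57]
```

View pics/crop.png

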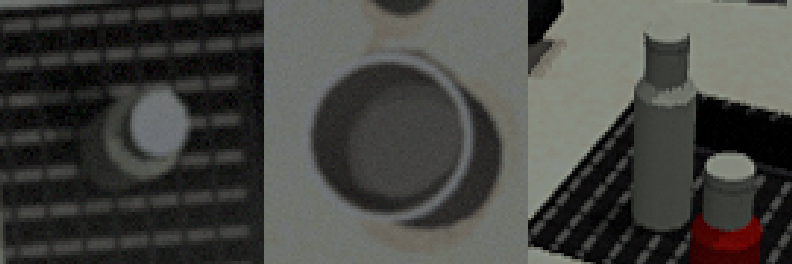

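```bash
python3 - <<'E'
import cv2,numpy as np
from h import *
T=dict(np.load("pics/top0.npz"));S=dict(np.load("pics/side0.npz"))
m=cv2.inRange(cv2.cvtColor(T["img"],cv2.COLOR_RGB2GRAY),97,255)
sub=np.zeros_like(m);sub[150:183,388:420]=m[150:183,388:420]
n,l,st,ce=cv2.connectedComponentsWithStats(sub)
i=1+np.argmax(st[1:,4]);print(st[i],ce[i]);B=ray(T,*ce[i],.162);print("bottle",B)
g=cv2.cvtColor(T["img"],cv2.COLOR_RGB2GRAY)
z=cv2.resize(g[120:215,160:260],None,fx=6,fy=6,interpolation=2)
c=cv2.HoughCircles(z,cv2.HOUGH_GRADIENT_ALT,1.5,200,param1=80,param2=.6,minRadius=140,maxRadius=200)
print(c)
C=None
if c is not None:
    x,y,r=c[0,0];u,v=160+(x+.5)/6-.5,120+(y+.5)/6-.5;C=ray(T,u,v,.115);print("can",u,v,r/6,C, "diam", 2*r/6/469.77*.789)
o=[f["img"][:,:,::-1].copy() for f in(T,S)]
for k,f in enumerate((T,S)):
    th=np.linspace(0,6.283,60)
    P=lambda c,r,z:np.array([proj(f,[c[0]+r*np.cos(a),c[1]+r*np.sin(a),z]) for a in th])
    for pts in [P(B,.016,.162),P(B,.023,.114)]+([P(C,.0495,.115),P(C,.048,0)] if C is not None else []):
        cv2.polylines(o[k],[np.round(pts*16).astype(np.int32)],True,(0,255,0),1,shift=4)
a=cv2.resize(o[0][90:290,170:440],(540,400)); b=cv2.resize(o[1][90:290,180:450],(540,400))
cv2.imwrite("pics/ovA.png",a);cv2.imwrite("pics/ovB.png",b)
E
```

```text
[395 157  19  20 277] [403.86281588 166.76173285]
bottle [ 0.54614247 -0.14877394  0.162     ]
None
```

```bash
python3 -c "
import cv2,numpy as np
cv2.imwrite('pics/ov.png',cv2.resize(np.vstack([cv2.imread('pics/ovA.png'),cv2.imread('pics/ovB.png')]),(405,600)))"
```

```text
(no output)
```

View pics/ovA.png

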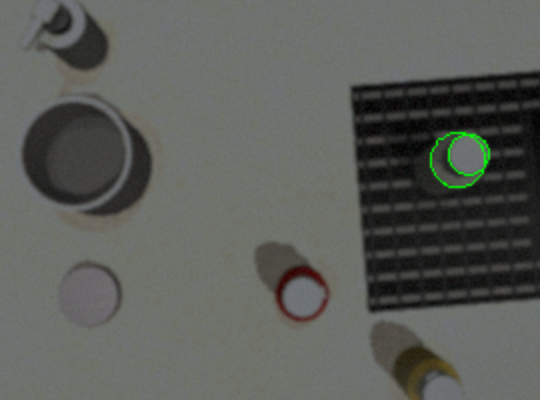

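View pics/ovB.png

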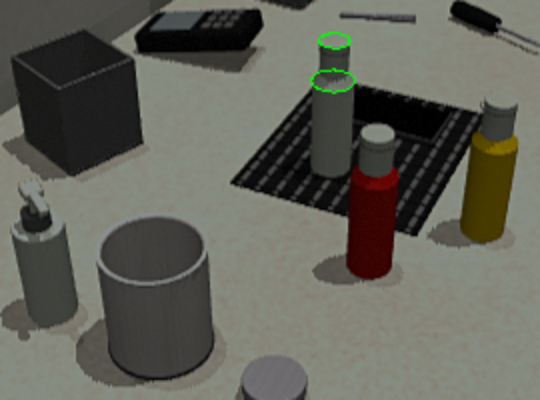

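The overlay fits the bottle in both views. Now I'll measure the canister from its dark interior.

```bash
python3 - <<'E'
import cv2,numpy as np
from h import *
T=dict(np.load("pics/top0.npz"));S=dict(np.load("pics/side0.npz"))
g=cv2.cvtColor(T["img"],cv2.COLOR_RGB2GRAY)
m=cv2.inRange(g,0,80);n,l,st,ce=cv2.connectedComponentsWithStats(m,connectivity=4)
i=l[166,207];print(st[i])
cs,_=cv2.findContours((l==i).astype(np.uint8),0,1);e=cv2.fitEllipse(cs[0]);print(e)
C=ray(T,*e[0],.115);print("can",C,"r",np.hypot(*C[:2]))
# pump
o=[f["img"][:,:,::-1].copy() for f in(T,S)];th=np.linspace(0,6.283,60)
for k,f in enumerate((T,S)):
    for r,z in((.0495,.115),(.0435,.115),(.048,0)):
        p=np.array([proj(f,[C[0]+r*np.cos(a),C[1]+r*np.sin(a),z]) for a in th])
        cv2.polylines(o[k],[np.round(p*16).astype(np.int32)],True,(0,255,0),1,shift=4)
cv2.imwrite("pics/ov2.png",np.hstack([cv2.resize(o[0][80:220,150:270],(360,420)),cv2.resize(o[1][170:310,180:300],(360,420))]))
print("pump",ray(T,199,100,.14))
E
```

```text
[ 181  141   52   52 2094]
((206.4668731689453, 166.42974853515625), (50.45296096801758, 51.047481536865234), 53.250511169433594)
can [0.54551759 0.17489877 0.115     ] r 0.5728691099642239
pump [0.65196617 0.18407101 0.14      ]
```

View pics/ov2.png

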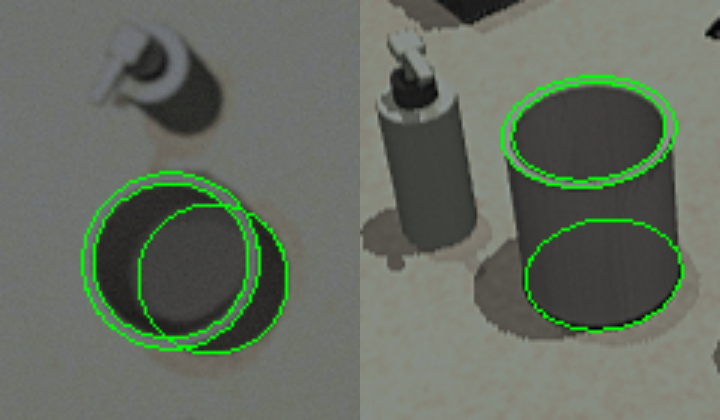

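The canister fits in both views: centre about (0.5455, 0.175), interior 51 px, about 86 mm. The bottle is at about (0.546, -0.149). I'll turn the tool to yaw 0, so the jaws lie along world y, then approach.

```bash
python3 -m pendant '0 0 0 0 0 0.9 1;0 0 0 0 0 0.9 1;0 0 0 0 0 0.85 1;0 0 0 0 0 0.2 1'
```

```text
time_s: 0.43
eef_pos: [0.1777, -0.6237, 0.2196]
tcp_rot: [-179.7, 0.1, -1.9]
force: [0.0, 0.4, 0.6]
gripper_width: 0.0869
```

```bash
python3 -m pendant '0.6 -0.75 -0.1 0 0 -0.15 1;0.6 -0.75 -0.1 0 0 -0.15 1;0.6 -0.75 -0.1 0 0 0 1;0.6 -0.75 -0.1 0 0 0 1;0.6 -0.75 0 0 0 0 1;0.6 -0.75 0 0 0 0 1;0.6 -0.75 0 0 0 0 1;0.6 -0.75 0 0 0 0 1;0.6 -0.75 0 0 0 0 1;0 0 0 0 0 0 1'
```

```text
time_s: 1.27
eef_pos: [0.3986, -0.342, 0.2326]
tcp_rot: [-179.6, 0.4, 0.8]
force: [1.4, 0.5, 0.4]
gripper_width: 0.0873
```

```bash
python3 -m pendant '0.6 -0.75 0 0 0 0.1 1;0.6 -0.75 0 0 0 0 1;0.6 -0.75 0 0 0 0 1;0.6 -0.75 0 0 0 0 1;0.6 -0.75 0 0 0 0 1;0.4 -0.6 0 0 0 0 1;0.1 -0.2 0 0 0 0 1;0 0 0 0 0 0 1;0 0 0 0 0 0 1'
```

```text
time_s: 2.02
eef_pos: [0.5374, -0.1539, 0.2311]
tcp_rot: [-179.5, 0.5, 1.3]
force: [0.2, -0.5, 0.0]
gripper_width: 0.0868
```

```bash
python3 -m pendant '0.22 -0.13 0 -0.08 0.08 0.2 1;0 0 0 0 0 0 1;0 0 0 0 0 0 1'; python3 - <<'E'
from cell import grab_frame; import cv2,numpy as np
o=[cv2.resize(grab_frame("side")["img"][40:200,240:440,::-1],(400,320)),cv2.resize(grab_frame("top")["img"][80:240,300:500,::-1],(400,320))]
cv2.imwrite("pics/pre.png",np.hstack(o))
E
```

```text
time_s: 2.27
eef_pos: [0.5437, -0.1539, 0.2306]
tcp_rot: [179.9, 0.2, -0.1]
force: [-0.1, 0.1, 0.2]
gripper_width: 0.0871
```

View pics/pre.png

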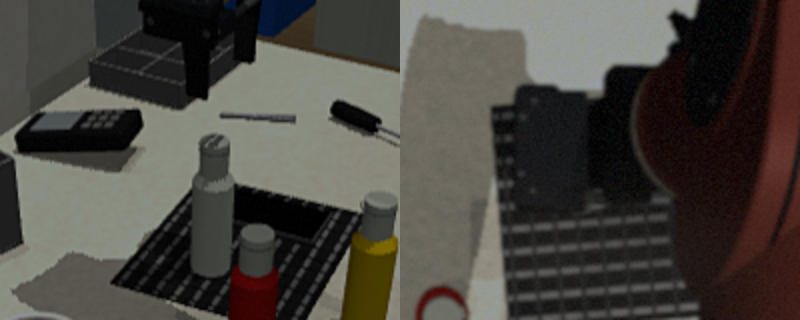

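```bash
python3 - <<'E'
import numpy as np
from h import *
S=dict(np.load("pics/side0.npz"))
for dy in(-.0435,0,.0435): print(proj(S,[.5437,-.1539+dy,.2306]))
print(proj(S,[.546,-.149,.162]))
E
python3 -m pendant '0.06 -0.12 0.3 0 0 0 1;0 0 0.5 0 0 0 1;0 0 0.5 0 0 0 1;0 0 0.3 0 0 0 1;0 0 0 0 0 0 1'
```

```text
[360.15566869  70.61955043]
[350.13206894  78.51920698]
[339.52360463  86.87979865]
[346.91228279 109.82792395]
time_s: 2.78
eef_pos: [0.5447, -0.152, 0.1626]
tcp_rot: [179.8, 0.1, -0.3]
force: [0.0, -0.1, -0.4]
gripper_width: 0.0867
```

The fingertips appear in the picture at (340,88) and (362,72), about where predicted. Now down around the cap.

```bash
python3 -m pendant '0.03 -0.08 0.3 0 0 0 1;0 -0.03 0.3 0 0 0 1;0 0 0.2 0 0 0 1;0 0 0.07 0 0 0 1;0 0 0 0 0 0 1'; python3 - <<'E'
from cell import grab_frame; import cv2,numpy as np
cv2.imwrite("pics/pre2.png",cv2.resize(grab_frame("side")["img"][40:200,240:440,::-1],(600,480)))
E
```

```text
time_s: 3.2
eef_pos: [0.5448, -0.1486, 0.125]
tcp_rot: [179.8, 0.2, -0.4]
force: [-0.5, 0.3, -0.1]
gripper_width: 0.087
```

View pics/pre2.png

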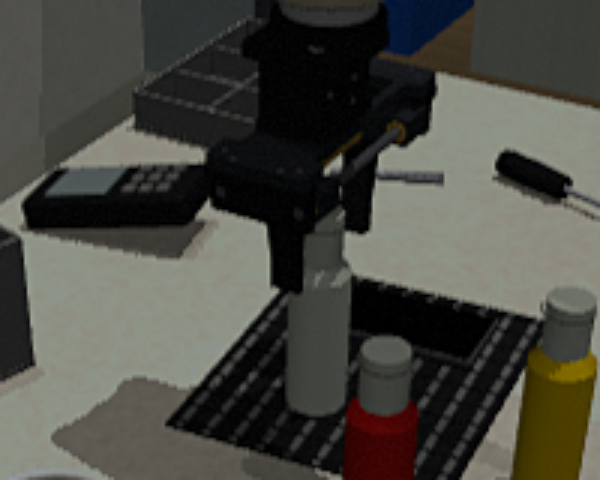

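The fingers straddle the cap (crop (323,235)), and the bottle is still upright. I'll rise 3 mm and then close.

```bash
python3 -m pendant '0 0 -0.08 0 0 0 1;0 0 0 0 0 0 -1;0 0 0 0 0 0 -1;0 0 0 0 0 0 -1;0 0 0 0 0 0 -1;0 0 0 0 0 0 -1;0 0 0 0 0 0 -1;0 0 0 0 0 0 -1;0 0 0 0 0 0 -1'
```

```text
time_s: 4.0
eef_pos: [0.5467, -0.1494, 0.1322]
tcp_rot: [179.7, -0.1, -0.4]
force: [-1.0, 0.1, 0.4]
gripper_width: 0.0416
```

```bash
python3 -m pendant '0 0 -0.2 0 0 0 -1;0 0 -0.4 0 0 0 -1;0 0 -0.6 0 0 0 -1;0 0 -0.7 0 0 0 -1;0 0 -0.8 0 0 0 -1;0 0 -0.6 0 0 0 -1;0 0 -0.3 0 0 0 -1;0 0 0 0 0 0 -1;0 0 0 0 0 0 -1'; python3 - <<'E'
from cell import grab_frame; import cv2,numpy as np
cv2.imwrite("pics/lift.png",cv2.resize(grab_frame("side")["img"][0:200,240:440,::-1],(560,560)))
E
```

```text
time_s: 4.75
eef_pos: [0.5436, -0.1477, 0.2829]
tcp_rot: [179.8, 0.3, -0.4]
force: [-0.7, -0.0, -3.5]
gripper_width: 0.0311
```

View pics/lift.png

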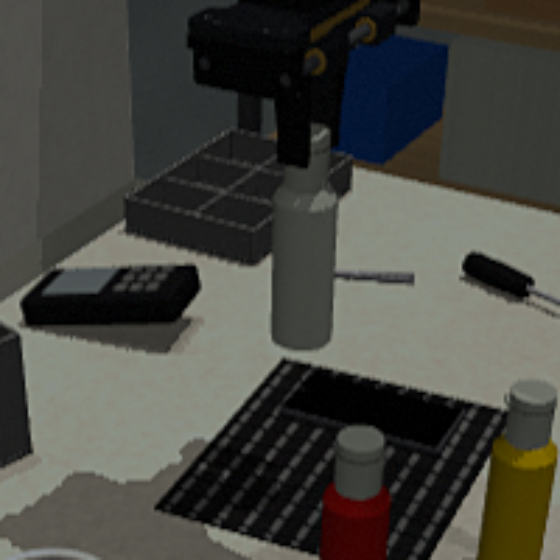

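The bottle is held upright at opening 31 mm and lifted clear (underside at crop (302,348)). I started the lift before confirming the fingers had fully closed, so I'll check for slip and tilt.

```bash
python3 -m pendant '0 0 0 0 0 0 -1;0 0 0 0 0 0 -1;0 0 0 0 0 0 -1'; python3 - <<'E'
import numpy as np,cv2
from h import *
from cell import grab_frame,readout
s=readout.sense();p=s["eef_pos"];print(p,s["force"],s["gripper_width"])
S=grab_frame("side");o=S["img"][:,:,::-1].copy()
th=np.linspace(0,6.283,60)
for r,z in((.023,p[2]-.130),(.023,p[2]-.018),(.016,p[2]+.03)):
    q=np.array([proj(S,[p[0]+r*np.cos(a),p[1]+r*np.sin(a),z]) for a in th])
    cv2.polylines(o,[np.round(q*16).astype(np.int32)],True,(0,255,0),1,shift=4)
cv2.imwrite("pics/lift2.png",cv2.resize(o[20:150,290:410],(517,560)))
E
```

```text
time_s: 5.05
eef_pos: [0.542, -0.1474, 0.2791]
tcp_rot: [179.9, 0.6, -0.4]
force: [-0.3, -0.3, -2.5]
gripper_width: 0.0312
[ 0.54203562 -0.14742259  0.27914579] [-0.27793805 -0.28845132 -2.52159145] 0.031180472428833237
```

View pics/lift2.png

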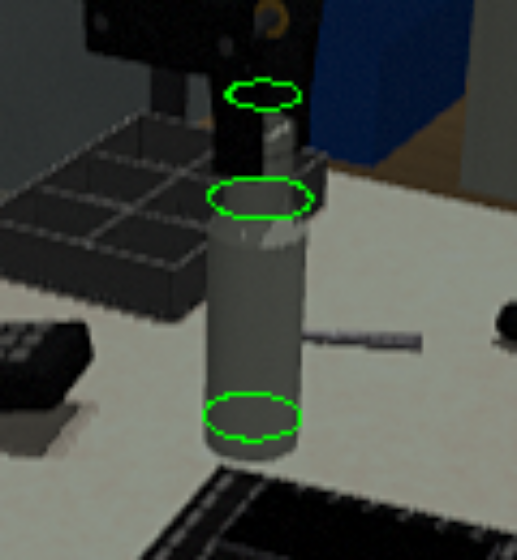

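The bottle sits about 11 mm lower in the fingers than planned (underside about 141 mm below the TCP), because the lift began as they closed. It's upright and holding steady, so I'll carry on gently and re-measure before lowering.

```bash
python3 -m pendant '0 0 -0.3 0 0 0 -1;0 -0.2 -0.3 0 0 0 -1;0.02 -0.4 -0.1 0 0 0 -1;0.02 -0.5 0 0 0 0 -1;0.02 -0.6 0 0 0 0 -1;0.02 -0.6 0 0 0 0 -1;0.02 -0.6 0 0 0 0 -1;0.02 -0.6 0 0 0 0 -1;0 -0.6 0 0 0 0 -1;0 -0.6 0 0 0 0 -1'
```

```text
time_s: 5.93
eef_pos: [0.5493, 0.0461, 0.3173]
tcp_rot: [179.9, 0.4, -1.0]
force: [0.1, 0.4, -2.4]
gripper_width: 0.0314
```

```bash
python3 -m pendant '0 -0.6 0 0 0 0.1 -1;0 -0.6 0 0 0 0 -1;0 -0.6 0 0 0 0 -1;0 -0.5 0 0 0 0 -1;-0.04 -0.4 0 0 0 0 -1;0 -0.25 0 0 0 0 -1;0 -0.1 0 0 0 0 -1;0 0 0 0 0 0 -1;0 0 0 0 0 0 -1'
```

```text
time_s: 6.68
eef_pos: [0.5481, 0.1864, 0.3281]
tcp_rot: [-179.8, -0.1, -0.9]
force: [1.2, -0.9, -1.5]
gripper_width: 0.0312
```

```bash
python3 -m pendant '-0.05 0.25 0.2 0 0 -0.1 -1;0 0 0.2 0 0 0 -1;0 0 0.2 0 0 0 -1;0 0 0.2 0 0 0 -1;0 0 0 0 0 0 -1;0 0 0 0 0 0 -1'; cat > look.py <<'E'
import numpy as np,cv2,sys
from h import *
from cell import grab_frame,readout
s=readout.sense();p=s["eef_pos"];print(s["time_s"],p,s["force"],s["gripper_width"])
S=grab_frame("side");o=S["img"][:,:,::-1].copy();th=np.linspace(0,6.283,60)
if len(sys.argv)>2:
  for x,y,r,z in((p[0],p[1],.023,p[2]-.141),(p[0],p[1],.023,p[2]-.029),(.5455,.175,.0495,.115)):
    q=np.array([proj(S,[x+r*np.cos(a),y+r*np.sin(a),z]) for a in th])
    cv2.polylines(o,[np.round(q*16).astype(np.int32)],True,(0,255,0),1,shift=4)
T=grab_frame("top")["img"][:,:,::-1]
cv2.imwrite(sys.argv[1],np.hstack([cv2.resize(o[60:310,170:370],(440,550)),cv2.resize(T[80:230,150:250],(360,550))]))
E
python3 look.py pics/over.png 1
```

```text
time_s: 7.18
eef_pos: [0.5473, 0.1716, 0.294]
tcp_rot: [-179.9, -0.1, -0.8]
force: [-0.0, -0.1, -1.8]
gripper_width: 0.0311
7.1833 [0.54726613 0.17156861 0.29401889] [-0.02649788 -0.05905398 -1.78156879] 0.031149657674692372
```

View pics/over.png

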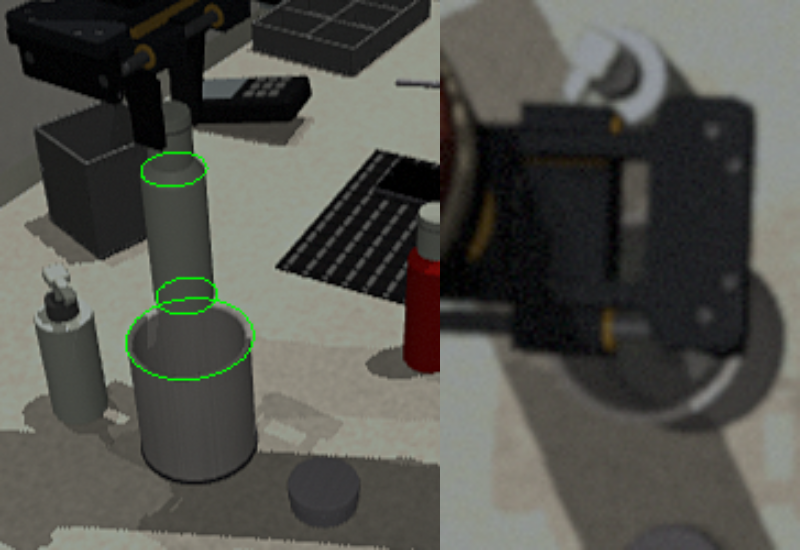

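Aligned over the mouth: the bottle matches the overlay. I'll correct 3 mm in y and lower to just above the highest possible stack.

```bash
python3 -m pendant '-0.04 -0.09 0.2 0 0 0 -1;0 0 0.3 0 0 0 -1;0 0 0.3 0 0 0 -1;0 0 0.3 0 0 0 -1;0 0 0.3 0 0 0 -1;0 0 0.25 0 0 0 -1;0 0 0.1 0 0 0 -1;0 0 0 0 0 0 -1;0 0 0 0 0 0 -1'
```

```text
time_s: 8.03
eef_pos: [0.5446, 0.1773, 0.2157]
tcp_rot: [-179.9, -0.0, -0.6]
force: [0.2, -0.2, -2.6]
gripper_width: 0.0312
```

```bash
python3 -m pendant '0 0.04 0.1 0 0 0 -1;0 0 0.1 0 0 0 -1;0 0 0.1 0 0 0 -1;0 0 0 0 0 0 -1'; python3 -m pendant '0 0 0.06 0 0 0 -1;0 0 0.06 0 0 0 -1;0 0 0.06 0 0 0 -1;0 0 0.06 0 0 0 -1'
```

```text
time_s: 8.37
eef_pos: [0.5455, 0.1759, 0.204]
tcp_rot: [-179.8, -0.2, -0.7]
force: [0.2, 0.4, -2.8]
gripper_width: 0.031
time_s: 8.7
eef_pos: [0.5461, 0.1761, 0.1946]
tcp_rot: [-179.8, -0.3, -0.7]
force: [-0.3, 0.4, -1.6]
gripper_width: 0.0314
```

```bash
for i in 1; do :; done; python3 -m pendant '0 0 0.06 0 0 0 -1;0 0 0.06 0 0 0 -1;0 0 0.06 0 0 0 -1'
```

```text
time_s: 8.95
eef_pos: [0.5462, 0.1762, 0.1867]
tcp_rot: [-179.8, -0.3, -0.7]
force: [0.6, 0.4, -2.2]
gripper_width: 0.031
```

```bash
python3 -m pendant '0 0 0.06 0 0 0 -1;0 0 0.06 0 0 0 -1'
```

```text
time_s: 9.12
eef_pos: [0.5462, 0.1762, 0.1813]
tcp_rot: [-179.8, -0.3, -0.7]
force: [-0.0, -0.2, 8.9]
gripper_width: 0.0309
```

```bash
python3 -m pendant '0 0 0.06 0 0 0 -1;0 0 0.06 0 0 0 -1'
```

```text
time_s: 9.28
eef_pos: [0.5496, 0.1771, 0.1812]
tcp_rot: [-179.7, -0.8, -0.7]
force: [-3.5, -2.6, 18.9]
gripper_width: 0.0315
```

That's contact: force rose from -2 to about +19 N at TCP 0.181, so the stack is at about 0.04 m, which is plausible. I'll ease off and hold.

```bash
python3 -m pendant '0 0 0 0 0 0 -1;0 0 0 0 0 0 -1'; python3 look.py pics/in.png
```

```text
time_s: 9.45
eef_pos: [0.5506, 0.1774, 0.1827]
tcp_rot: [-179.7, -1.0, -0.7]
force: [-0.2, -0.9, -2.5]
gripper_width: 0.0309
9.45 [0.55064114 0.17737311 0.1826979 ] [-0.21208515 -0.88833019 -2.49721646] 0.030943648382041365
```

View pics/in.png

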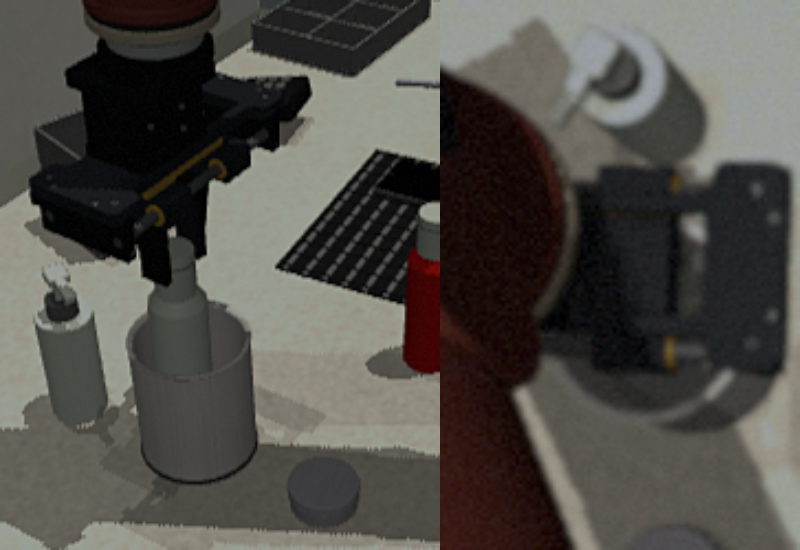

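The bottle is inside the canister and upright, and it lifted off slightly when I eased. I'll straighten and re-centre it, then press lightly again and keep contact.

```bash
python3 -m pendant '-0.1 0 -0.05 0 -0.15 0 -1;0 0 0 0 0 0 -1;0 0 0 0 0 0 -1'
```

```text
time_s: 9.8
eef_pos: [0.545, 0.1771, 0.1831]
tcp_rot: [-179.7, 0.2, -0.7]
force: [0.7, -0.7, -1.9]
gripper_width: 0.0311
```

```bash
python3 -m pendant '0 0 0.04 0 0 0 -1;0 0 0.04 0 0 0 -1'
```

```text
time_s: 9.97
eef_pos: [0.5458, 0.1776, 0.1811]
tcp_rot: [-179.7, 0.1, -0.7]
force: [-2.4, -1.3, 18.1]
gripper_width: 0.0312
```

```bash
python3 -m pendant '0 0 0.02 0 0 0 -1'; python3 -m pendant '0 0 0.02 0 0 0 -1';  python3 -m pendant '0 0 0.02 0 0 0 -1'; python3 -m pendant '0 0 0.015 0 0 0 -1'
```

```text
time_s: 10.05
eef_pos: [0.5465, 0.1777, 0.1814]
tcp_rot: [-179.7, -0.0, -0.7]
force: [-1.2, -1.4, 4.5]
gripper_width: 0.0314
time_s: 10.13
eef_pos: [0.547, 0.1776, 0.1814]
tcp_rot: [-179.7, -0.1, -0.7]
force: [-1.5, -0.9, 4.1]
gripper_width: 0.0309
time_s: 10.22
eef_pos: [0.5473, 0.1776, 0.1814]
tcp_rot: [-179.7, -0.2, -0.7]
force: [-1.8, -1.5, 6.1]
gripper_width: 0.0313
time_s: 10.3
eef_pos: [0.5476, 0.1775, 0.1815]
tcp_rot: [-179.7, -0.2, -0.7]
force: [-1.9, -0.7, 3.4]
gripper_width: 0.0314
```

Steady contact of about 6 to 8 N (net of the weight), held for over 0.4 s. Release while still standing.

```bash
python3 -m pendant '0 0 0.01 0 0 0 0.3;0 0 0 0 0 0 0.3;0 0 0 0 0 0 0.3;0 0 0 0 0 0 0.3;0 0 0 0 0 0 0.3;0 0 0 0 0 0 0.3'; python3 look.py pics/rel.png
```

```text
time_s: 10.8
eef_pos: [0.5478, 0.1779, 0.1807]
tcp_rot: [-179.7, -0.2, -0.7]
force: [-0.8, 0.3, -0.1]
gripper_width: 0.0551
10.8 [0.54784003 0.17787064 0.18066442] [-0.75615101  0.32080187 -0.12475277] 0.05510266447520651
```

View pics/rel.png

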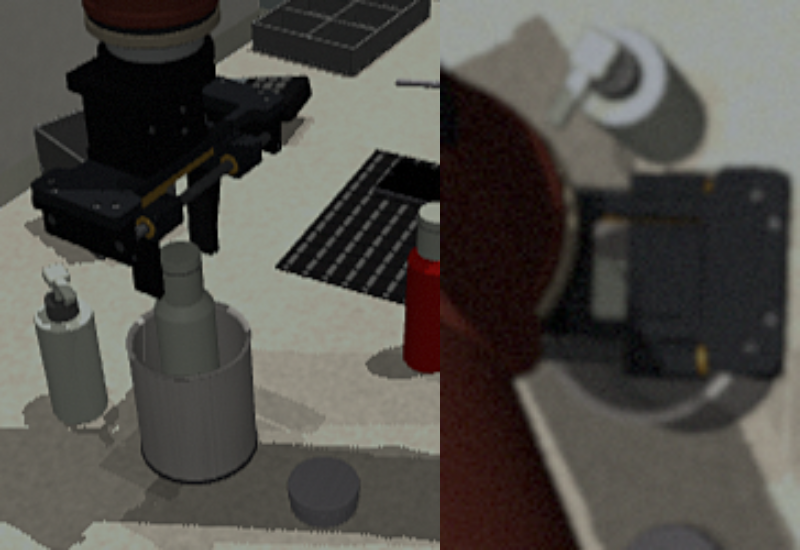

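The fingers are clear of the cap (crop (182,262)) and the bottle stands upright. Next I'll rise straight up and move back out of the view.

```bash
python3 -m pendant '0 0 -0.2 0 0 0 0.3;0 0 -0.4 0 0 0 0.3;0 0 -0.6 0 0 0 0.3;0 0 -0.7 0 0 0 0.3;0 0 -0.7 0 0 0 0.3;0 0.5 -0.3 0 0 0 0.3;0 0.7 0 0 0 0 0.3;0 0.7 0 0 0 0 0.3;0 0.7 0 0 0 0 0.3;0 0.7 0 0 0 0 0.3'; python3 -m pendant '0 0.7 0 0 0 0 0.3;0 0.7 0 0 0 0 0.3;0 0.5 0 0 0 0 0.3;0 0.2 0 0 0 0 0.3;0 0 0 0 0 0 0.3;0 0 0 0 0 0 0.3;0 0 0 0 0 0 0.3'; python3 - <<'E'
from cell import grab_frame
import cv2,numpy as np
for n in("side","top"):
    f=grab_frame(n);cv2.imwrite(f"pics/{n}9.png",f["img"][:,:,::-1]);np.savez(f"pics/{n}9.npz",**f)
cv2.imwrite("pics/end.png",np.vstack([cv2.resize(cv2.imread(f"pics/{n}9.png"),(480,300)) for n in("side","top")]))
E
```

```text
time_s: 11.73
eef_pos: [0.5446, 0.0498, 0.3075]
tcp_rot: [-179.4, -0.4, 0.2]
force: [0.6, -0.4, 0.1]
gripper_width: 0.056
time_s: 12.32
eef_pos: [0.5444, -0.0433, 0.3113]
tcp_rot: [-179.5, -0.7, -0.2]
force: [-0.2, 0.7, -0.3]
gripper_width: 0.0569
```

View pics/end.png

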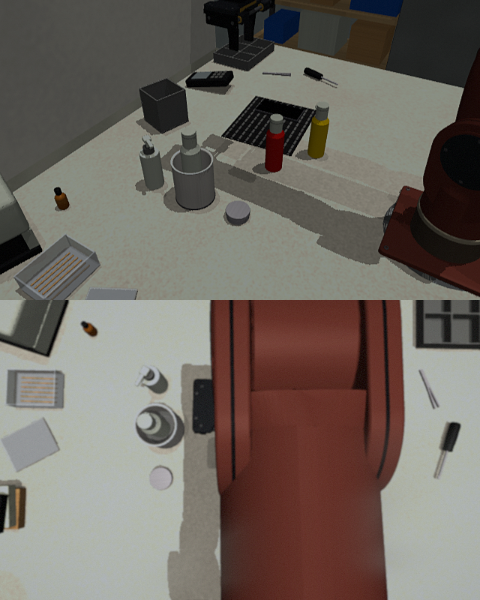

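```bash
python3 - <<'E'
import cv2,numpy as np
from h import *
T=dict(np.load("pics/top9.npz"));S=dict(np.load("pics/side9.npz"));S0=dict(np.load("pics/side0.npz"));T0=dict(np.load("pics/top0.npz"))
o=[f["img"][:,:,::-1].copy() for f in(T,S)];th=np.linspace(0,6.283,60)
for k,f in enumerate((T,S)):
  for r,z in((.016,.2),(.023,.152)):
    q=np.array([proj(f,[.547+r*np.cos(a),.177+r*np.sin(a),z]) for a in th])
    cv2.polylines(o[k],[np.round(q*16).astype(np.int32)],True,(0,255,0),1,shift=4)
cv2.imwrite("pics/end2.png",np.hstack([cv2.resize(o[0][80:220,150:270],(360,420)),cv2.resize(o[1][150:290,180:300],(360,420))]))
def sh(a,b,y0,y1,x0,x1):
    return cv2.phaseCorrelate(*[cv2.cvtColor(i["img"],cv2.COLOR_RGB2GRAY)[y0:y1,x0:x1].astype(np.float32) for i in(a,b)])
print("phone px",sh(S0,S,130,165,355,420),"pump",sh(S0,S,178,255,182,222),sh(T0,T,82,125,178,222))
E
```

```text
phone px ((0.0506735523225359, 0.02445681170913616), 1.0054952145358662) pump ((0.059967653941463084, 0.03534359299148804), 0.9055140927433968) ((0.4786887980711363, 0.539623982600574), 1.0177776108259036)
```

View pics/end2.png

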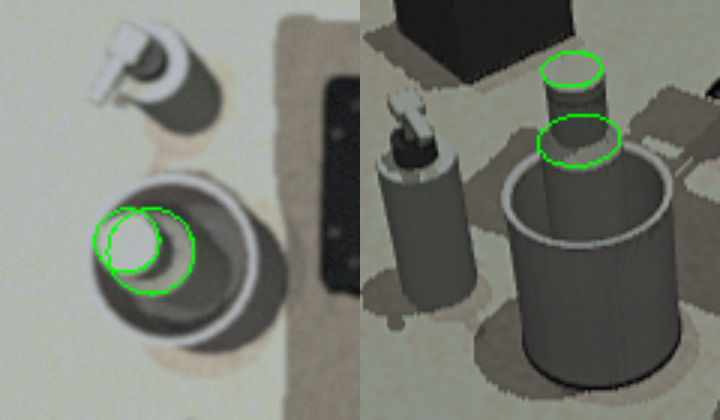

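```bash
python3 -c "
from cell import bot,readout
print(readout.sense()['time_s'],bot.job_done())"
```

```text
the job is handed in; nothing more can be done
12.4167 None
```

The white flip-cap bottle now stands upright and released in the metal canister. I handed the job in at 12.4 s; no verdict is reported.

**What I did:** I gripped the bottle by the cap, carried it over the canister and lowered it in small steps until I felt contact. The force reached about 19 N at most in the readings, against the 45 N limit. The bottle then stayed in light contact (3 to 6 N read at the wrist) for about 0.3 s while still held, and only then did I open the fingers and move clear.

**Last checks:**
- **Bottle:** It is upright, with its axis about 3 mm from the canister's. Its underside is about 35 to 40 mm above the table: the arm pose at contact gave 40 mm, the last side picture nearer 35 mm.
- **Phone:** The side view shows no movement (under 0.1 pixel). The arm hid it from the top camera at the end.
- **Pump bottle:** It is still upright. The side view shows no shift and the top view about 0.5 pixel, roughly 1 mm.

**What went less well:**
- I started the lift before the fingers had fully closed, so the bottle sat about 11 mm lower in the grip than planned. I measured this before carrying on, and it didn't slip further.
- After the first contact the bottle lifted off slightly when I eased the arm, so I re-centred and pressed it down lightly a second time before letting go.

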